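# Put the red-capped spice jar into the crowded caddy

### The job

Put the spice jar with the red cap upright into the wooden spice caddy, standing on its floor in line with the two jars already there. Neither gap is wide enough as it is, so nudge the jars in the caddy along to make room, without tipping them over or lifting them out. All three jars end up standing upright inside the caddy.

Things in the scene. Friction and masses are not known exactly. Their poses are not given: they have to be found in the camera images.
- caddy: Long narrow open-topped wooden caddy, fixed to the counter, outside 78 (x) x 178 (y) mm; origin at the centre of its underside, z up, y along the row, x across it. Inside 66 mm across (x from -33 to 33) and 158 mm long (y from -79 to 79). Floor top 8 mm above the origin; side walls 45 mm high, end walls 55 mm high (from the underside). It is turned by up to about 0.4 rad either way from its row lying along world y.
- red_jar: The jar to insert: glass spice jar with a RED cap, round, diameter 46 mm, 97 mm tall, about 0.11 kg. Origin at the centre of its underside, z up along the jar. The cap is the top 20 mm. It stands upright on the counter near two look-alike bystanders, a pale-capped spice jar and a small glass salt shaker, which are not needed; which of them stands where varies.
- yellow_jar: Spice jar with a YELLOW cap that stands loose in the caddy, round, diameter 45 mm, 98 mm tall, about 0.11 kg. Origin at the centre of its underside, z up. The cap is the top 20 mm. It and the white-capped jar may stand in either order: one close to the caddy's -y end, the other adrift in the rest of the row, with 28 to 41 mm free on either side.
- white_jar: Spice jar with a WHITE cap that stands loose in the caddy, round, diameter 41 mm, 102 mm tall, about 0.11 kg. Origin at the centre of its underside, z up. The cap is the top 20 mm. Either jar moves along easily when pushed low down, or when held by its cap, eased a few mm off the floor and shifted; pushed high up or dragged on the floor by its cap it tends to tilt.
Things that resemble listed ones, but are neither listed nor needed, are in the scene too. What is shaped like the white_jar but orange is not meant.

How it is judged:
By the outcome, as a careful person would: the job done as asked, in the order asked, and still so for the second after the job is handed in, with the robot touching nothing.
It also fails if it takes over 45 s, if anything falls off the work surface, if the arm or the gripper's body presses on something with over 40 N, if the wrist force passes 120 N, or if a joint passes its speed limit or range.

### The arm

A 6-joint arm with a two-finger parallel gripper is mounted at the origin on a cart in front of the work surface, level with it; the furniture and walls round the work are solid. World frame = base frame: x ahead of the robot, y to its left, z up, the work surface at z = 0. Lengths are in m, angles in rad, forces in N, time in s.
With the tool pointing down it reaches from about 0.375 to 0.9 m from the base axis. Payload 3.1 kg.
Tool frame: the origin (TCP) lies at the very end of the fingers, on their centre line; the grasp point (between the pads) lies 19 mm behind it; z points along the fingers, y is the direction in which the jaws open and shut (so a half turn about z gives the same grasp; the last joint's range is limited). The gripper opens to 87 mm and grips with 3 to 60 N. Pads are 19 mm wide; open, the fingers measure 117 mm over their backs; the gripper's body (75 mm by 190 mm) begins 51 mm behind the grasp point.
Start: joints at [1.075, 0.527, 1.433, -0, 1.181, -0.178], TCP at [0.195, 0.594, 0.223] pointing down, gripper open.
Joint ranges: [-3.08, 3.08], [-0.75, 2.2], [0.22, 2.44], [-1.43, 4.57], [0, 2.65], [-2.85, 2.85]. Speed limits (rad/s): [2.79, 2.79, 3.14, 3.14, 3.14, 3.14].

### API

Orientations are given as a unit quaternion [x, y, z, w].
In Python, from rig import robot, optics gives the robot as it stands.
- The arm moves only by the shell command python3 -m inch 'ROWS' [FORCE]. ROWS is JSON, a list of rows, each an object of numbers: "ax", "ay", "az": the turn, a rotation vector about the tool's x, y, z in rad; "dx", "dy", "dz": the shift along the tool's x, y, z in mm; "gripper": the opening in per cent of the stroke, from 0 (shut) to 100 (fully open). In form: [{"ax": .., "ay": .., "az": .., "dx": .., "dy": .., "dz": .., "gripper": ..}, ...]. A call has 1 to 8 rows; each row shifts and turns the commanded pose from where the row before left it, along the tool's axes as they then stand; what a row does not reach is not made up. A row lasts 1/10 s, in which the tool goes at most 50 mm and 8.59 degrees, less where a joint would pass 70% of its speed; a pose out of reach is approached as far as the arm can. A call with a gripper value outside its range is refused whole. The fingers move at their own pace and stop on an object; FORCE is the grip in N (left out, the last holds). Time passes only in rows, so rows that do not move let the fingers close. It gives the time, the measured TCP pose, the force and the opening at its end, in the units of the state.
- robot.get_obs(): the state, without advancing time (a new reading comes with each control period).
- optics.camera(name): name is "side" or "top" or "wrist"; returns a dict with "img" (384x512x3 uint8, red, green, blue), "depth" (384x512 float32, m along the optical axis (not along the pixel's ray), 0 where there is no reading), "camera_matrix" (3x3 intrinsics, pixels), "position" and "attitude" of the camera in the world. Camera axes: x right, y up, looking along -z (the intrinsics and any distortion apply to the point x, -y, -z); pixel columns grow to the right and rows downward; lengths in m; the calibration is good to about 2 mm. A picture is of the moment at which its call begins.
- robot.hand_in(): hands the job in, once; it reports no verdict.
The state is a dict: "time": time; "q": joint angles; "joint_velocities": joint speeds; "joint_torque": joint torques, N m; "position": TCP position; "tool_rot": TCP orientation; "ft_force": force on the tool from outside, world axes, zero at the start; "moment": the same for the moment, N m; "grip_width": finger opening in m.
Only numpy, scipy, OpenCV 4.12 (cv2) and the standard library are available. Lean on these libraries where they do the work, as an engineer would, in place of code of your own. Each camera call takes 0.05 s, during which the arm holds its last target.

## Working session

There is one attempt and no reset: what is moved stays moved. The work goes in short steps, Python scripts to look and compute and a shell command to move; the robot and the scene stay as the last step left them, time stands still between calls to the robot, and variables do not carry over. Pictures are saved under pics/ and viewed, and the job is handed in when it is done.

```bash
ls; mkdir -p pics; cat > h.py <<'E'
import numpy as np,cv2
from scipy.spatial.transform import Rotation as R
from rig import robot,optics
def snap(n,f=None):
    c=optics.camera(n)
    if f: cv2.imwrite('pics/'+f,c['img'][:,:,::-1])
    return c
def cloud(c):
    K=np.array(c['camera_matrix']);d=c['depth'];h,w=d.shape
    u,v=np.meshgrid(np.arange(w),np.arange(h))
    x=(u-K[0,2])/K[0,0]*d;y=(v-K[1,2])/K[1,1]*d
    p=np.stack([x,-y,-d],-1)
    a=np.array(c['attitude'])
    M=R.from_quat(a).as_matrix() if a.size==4 else a.reshape(3,3)
    P=p@M.T+np.array(c['position']);P[d==0]=np.nan
    return P
E
python3 - <<'E'
from h import *
for n in ['top','side','wrist']:
    c=snap(n,n+'0.png');print(n,c['position'],c['attitude'],c['camera_matrix'],[k for k in c])
    np.savez('/tmp/'+n+'0.npz',P=cloud(c),img=c['img'])
print(robot.get_obs())
E
```

```text
pics
top [0.36690229 0.00553966 0.86043763] [-0.06625457  0.07203528  0.70576178 -0.7016563 ] [[485.94505151   0.         257.39185715]
 [  0.         485.94505151 193.36856464]
 [  0.           0.           1.        ]] ['img', 'depth', 'camera_matrix', 'position', 'attitude']
side [0.50891022 0.84228904 0.4393829 ] [-0.01822926  0.52864968  0.84861631 -0.00689724] [[460.45224551   0.         251.89890228]
 [  0.         460.45224551 194.54246851]
 [  0.           0.           1.        ]] ['img', 'depth', 'camera_matrix', 'position', 'attitude']
wrist [0.11682499 0.61943222 0.38380952] [-0.12311489 -0.08803635  0.579831    0.80055502] [[280.88639156   0.         256.78683377]
 [  0.         280.88639156 193.60352439]
 [  0.           0.           1.        ]] ['img', 'depth', 'camera_matrix', 'position', 'attitude']
{'time': 0.15, 'q': array([ 1.07448976e+00,  5.28243876e-01,  1.43360492e+00, -2.34365185e-05,
        1.18136732e+00, -1.78479732e-01]), 'joint_velocities': array([ 0.00132918, -0.00386585, -0.00236779, -0.00093879, -0.00095399,
       -0.00088799]), 'joint_torque': array([ 9.78759635e-04, -4.40430415e+01, -1.76842743e+01,  6.33656932e-02,
        5.51791617e-02, -9.10882181e-05]), 'position': array([0.1950142 , 0.59321687, 0.22180277]), 'tool_rot': array([ 1.58240953e-01,  9.87400193e-01, -7.69555737e-04, -2.58480422e-04]), 'ft_force': array([-0.62131489,  0.2012319 , -0.29221883]), 'moment': array([ 0.01198477,  0.00472746, -0.00100012]), 'grip_width': 0.08699988665121772}
```

View pics/top0.png

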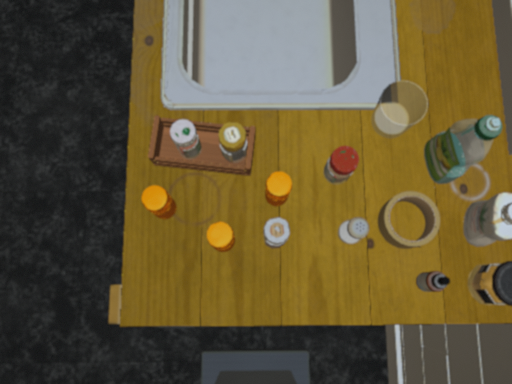

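View pics/side0.png

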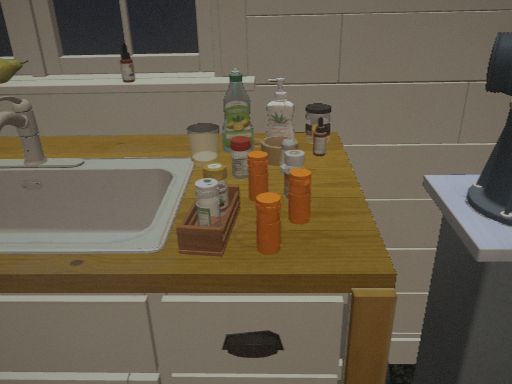

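View pics/wrist0.png

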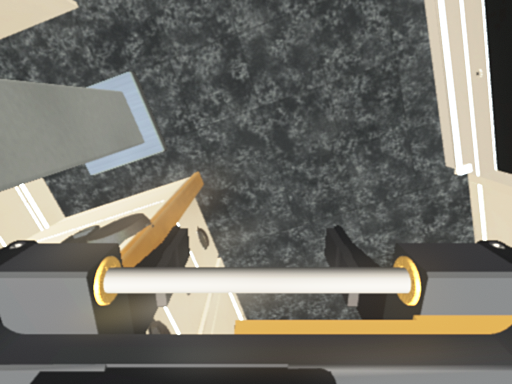

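Top view: the red cap is at (344,160). The caddy spans (152..255, 118..173), with the white jar at (184,132) and the yellow one at (232,138). Candidates for the red jar: the red cap (344,160), the pale cap (277,232), the salt shaker (353,230) and the orange bottles. Only (344,160) has a red cap on glass. I'll measure it and confirm with an enlarged crop.

```bash
python3 - <<'E'
from h import *
z=np.load('/tmp/top0.npz');P=z['P'];img=z['img']
a=cv2.resize(img[100:260,130:400],None,fx=2.9,fy=2.9,interpolation=cv2.INTER_CUBIC)
cv2.imwrite('pics/crop0.png',a[:,:,::-1])
def circ(Q):
    from scipy.optimize import least_squares
    r=least_squares(lambda p:np.hypot(Q[:,0]-p[0],Q[:,1]-p[1])-p[2],[*Q[:,:2].mean(0),.02],loss='soft_l1',f_scale=.002)
    return r.x
for nm,(u,v) in dict(red=(344,158),white=(184,132),yellow=(232,136),pale=(277,232),salt=(356,229),o1=(155,198),o2=(220,236),o3=(278,187)).items():
    w=P[v-25:v+26,u-25:u+26].reshape(-1,3);w=w[np.isfinite(w[:,2])]
    zc=P[v-3:v+4,u-3:u+4,2];zt=np.nanmedian(zc)
    q=w[np.abs(w[:,2]-zt)<.006]
    (x,y),r=cv2.minEnclosingCircle(q[:,:2].astype(np.float32))
    print(nm,'ztop',zt.round(4),'c',np.round([x,y,r],4),q[:,:2].mean(0).round(4),len(q))
# caddy rim
u0,v0=140,105
w=P[105:185,140:265].reshape(-1,3);w=w[np.isfinite(w[:,2])]
print(np.histogram(w[:,2],bins=np.arange(-.01,.12,.005)))
q=w[(w[:,2]>.02)&(w[:,2]<.06)]
b=w[(w[:,2]>.03)&(w[:,2]<.058)]
rr=cv2.minAreaRect((b[:,:2]*1000).astype(np.float32));print(rr,cv2.boxPoints(rr))
E
```

```text
red ztop 0.0975 c [ 0.576  -0.1443  0.0231] [ 0.5747 -0.1436] 593
white ztop 0.1101 c [0.6192 0.1195 0.0207] [0.6182 0.1191] 486
yellow ztop 0.1074 c [0.6132 0.0396 0.0225] [0.6126 0.0395] 566
pale ztop 0.1064 c [ 0.4583 -0.0309  0.0201] [ 0.4581 -0.0308] 505
salt ztop 0.0887 c [ 0.4651 -0.1632  0.0164] [ 0.4645 -0.1634] 270
o1 ztop 0.1025 c [0.5118 0.1626 0.0205] [0.5111 0.1623] 509
o2 ztop 0.1027 c [0.4525 0.059  0.0204] [0.4524 0.0588] 527
o3 ztop 0.1023 c [ 0.5336 -0.0354  0.0205] [ 0.5327 -0.0356] 496
(array([   1, 1677, 3048, 1337,  332,  131,  235,  114,  119,  192,  356,
        356,  301,  293,   39,   71,   38,   62,   31,   28,   47,   59,
        104,  719,  269]), array([-0.01 , -0.005,  0.   ,  0.005,  0.01 ,  0.015,  0.02 ,  0.025,
        0.03 ,  0.035,  0.04 ,  0.045,  0.05 ,  0.055,  0.06 ,  0.065,
        0.07 ,  0.075,  0.08 ,  0.085,  0.09 ,  0.095,  0.1  ,  0.105,
        0.11 ,  0.115]))
((618.6798095703125, 94.29585266113281), (178.15928649902344, 79.02983856201172), 83.25001525878906) [[568.9686     10.478134 ]
 [647.4507      1.1891937]
 [668.391     178.11357  ]
 [589.90894   187.40251  ]]
```

View pics/crop0.png

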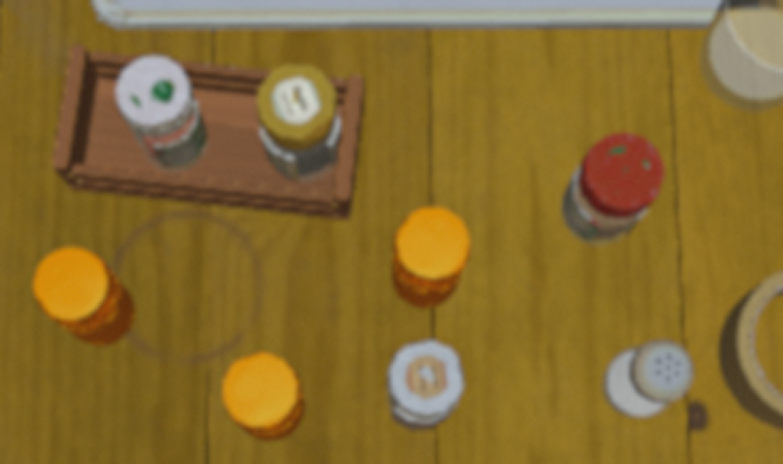

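The crop confirms it: the red-capped glass jar at (622,172) is the only one of its kind. The pale cap, shaker and orange bottles are distractors. The caddy centre is (619,94) mm with yaw about -0.118. Along the row, yellow is at -55 and white at +25, so white has to move about +25 mm towards +y. First I turn the jaws across the row.

```bash
python3 -m inch '[{"az":0.14},{"az":0.14},{"az":0.14},{"az":0.14},{"az":0.14},{"az":0.14},{"az":0.14},{"az":0.14}]' && python3 -m inch '[{"az":0.14},{"az":0.11},{"az":0}]'
cat >> h.py <<'E'
def rel(t):
    o=robot.get_obs();r=R.from_quat(o['tool_rot'])
    m=r.as_matrix();print('t',o['time'],'pos',o['position'].round(4),'yaw_y',np.arctan2(m[1,1],m[0,1]).round(4),'tilt',m[:,2].round(4),'w',o['grip_width'],'F',o['ft_force'].round(1),'q',o['q'].round(2))
    print('to target in tool mm',(m.T@(np.array(t)-o['position'])*1000).round(1))
E
python3 - <<'E'
from h import *
rel([.6187,.1192,.16])
z=np.load('/tmp/top0.npz');P=z['P']
for (u,v) in [(403,100),(390,118),(470,145),(487,126),(344,170)]:
    print(u,v,P[v-2:v+3,u-2:u+3].reshape(-1,3).mean(0).round(3))
E
```

```text
t 0.15 pos [0.195  0.5932 0.2218] yaw_y 1.253 tilt [-8.0e-04 -1.4e-03 -1.0e+00] w 0.08699988665121772 F [-0.6  0.2 -0.3] q [ 1.07  0.53  1.43 -0.    1.18 -0.18]
to target in tool mm [-550.6 -317.8   62.2]
403 100 [ 0.702 -0.266  0.033]
390 118 [ 0.668 -0.241  0.034]
470 145 [ 0.577 -0.318  0.166]
487 126 [ 0.591 -0.325  0.209]
344 170 [ 0.556 -0.142  0.097]invalid input
```

```bash
python3 -m inch '[{"ax":0,"ay":0,"az":0.14,"dx":0,"dy":0,"dz":0,"gripper":100},{"ax":0,"ay":0,"az":0.14,"dx":0,"dy":0,"dz":0,"gripper":100}]'; echo rc $?
```

```text
time: 0.35
position: [0.1951, 0.5934, 0.2221]
tool_rot: [0.297, 0.955, -0.001, -0.0]
ft_force: [0.1, 0.6, 0.3]
grip_width: 0.0872
rc 0
```

```bash
python3 -m inch '[{"ax":0,"ay":0,"az":0.136,"dx":0,"dy":0,"dz":0,"gripper":100},{"ax":0,"ay":0,"az":0.136,"dx":0,"dy":0,"dz":0,"gripper":100},{"ax":0,"ay":0,"az":0.136,"dx":0,"dy":0,"dz":0,"gripper":100},{"ax":0,"ay":0,"az":0.136,"dx":0,"dy":0,"dz":0,"gripper":100},{"ax":0,"ay":0,"az":0.136,"dx":0,"dy":0,"dz":0,"gripper":100},{"ax":0,"ay":0,"az":0.136,"dx":0,"dy":0,"dz":0,"gripper":100},{"ax":0,"ay":0,"az":0.136,"dx":0,"dy":0,"dz":0,"gripper":100},{"ax":0,"ay":0,"az":0.136,"dx":0,"dy":0,"dz":0,"gripper":100}]'; python3 -c "
from h import *
rel([.6187,.1192,.19])"
```

```text
time: 1.15
position: [0.1951, 0.5934, 0.2221]
tool_rot: [0.748, 0.663, -0.0, 0.0]
ft_force: [0.1, 0.1, -0.6]
grip_width: 0.0873
t 1.15 pos [0.1951 0.5934 0.2221] yaw_y -0.1206 tilt [-5.e-04 -9.e-04 -1.e+00] w 0.08725601387491008 F [ 0.1  0.1 -0.6] q [1.07 0.53 1.43 0.   1.18 1.2 ]
to target in tool mm [-419.8  477.6   32.3]
```

```bash
python3 -m inch '[{"ax":0,"ay":0,"az":0,"dx":-26,"dy":30,"dz":0,"gripper":100},{"ax":0,"ay":0,"az":0,"dx":-26,"dy":30,"dz":0,"gripper":100},{"ax":0,"ay":0,"az":0,"dx":-26,"dy":30,"dz":0,"gripper":100},{"ax":0,"ay":0,"az":0,"dx":-26,"dy":30,"dz":0,"gripper":100},{"ax":0,"ay":0,"az":0,"dx":-26,"dy":30,"dz":0,"gripper":100},{"ax":0,"ay":0,"az":0,"dx":-26,"dy":30,"dz":0,"gripper":100},{"ax":0,"ay":0,"az":0,"dx":-26,"dy":30,"dz":0,"gripper":100},{"ax":0,"ay":0,"az":0,"dx":-26,"dy":30,"dz":0,"gripper":100}]';python3 -m inch '[{"ax":0,"ay":0,"az":0,"dx":-26,"dy":30,"dz":0,"gripper":100},{"ax":0,"ay":0,"az":0,"dx":-26,"dy":30,"dz":0,"gripper":100},{"ax":0,"ay":0,"az":0,"dx":-26,"dy":30,"dz":0,"gripper":100},{"ax":0,"ay":0,"az":0,"dx":-26,"dy":30,"dz":0,"gripper":100},{"ax":0,"ay":0,"az":0,"dx":-26,"dy":30,"dz":0,"gripper":100},{"ax":0,"ay":0,"az":0,"dx":-26,"dy":30,"dz":0,"gripper":100},{"ax":0,"ay":0,"az":0,"dx":-26,"dy":30,"dz":0,"gripper":100},{"ax":0,"ay":0,"az":0,"dx":-26,"dy":30,"dz":10,"gripper":100}]'; python3 -c "
from h import *
rel([.6187,.1192,.08])
c=snap('wrist','w1.png');np.savez('/tmp/w1.npz',P=cloud(c),img=c['img'])
"
```

```text
time: 1.95
position: [0.4105, 0.3581, 0.2224]
tool_rot: [0.747, 0.665, -0.0, -0.0]
ft_force: [0.3, 1.1, 1.0]
grip_width: 0.0868
time: 2.75
position: [0.6262, 0.124, 0.2135]
tool_rot: [0.747, 0.665, 0.001, 0.001]
ft_force: [0.4, 1.1, -0.4]
grip_width: 0.0869
t 2.75 pos [0.6262 0.124  0.2135] yaw_y -0.1152 tilt [ 2.8e-03  2.0e-04 -1.0e+00] w 0.08692322753251379 F [ 0.4  1.1 -0.4] q [0.02 0.55 1.41 0.   1.18 0.14]
to target in tool mm [ -5.7  -7.2 133.5]
```

View pics/w1.png

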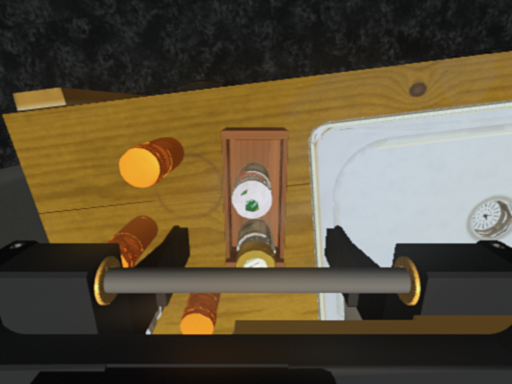

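Wrist view: white cap (252,200) and yellow cap (256,262) in the caddy (222..288, 130..268), with the jaws across it. I'll cross-check positions with the wrist depth.

```bash
python3 - <<'E'
from h import *
z=np.load('/tmp/w1.npz');P=z['P']
w=P[170:230,220:290].reshape(-1,3);w=w[np.isfinite(w[:,2])]
q=w[(w[:,2]>.104)&(w[:,2]<.116)];print(len(q),np.round(cv2.minEnclosingCircle(q[:,:2].astype(np.float32))[0],4),q.mean(0).round(4))
w=P[100:260,200:300].reshape(-1,3);w=w[np.isfinite(w[:,2])]
b=w[(w[:,2]>.035)&(w[:,2]<.062)]
print(np.histogram(b[:,2],8))
rr=cv2.minAreaRect((b[:,:2]*1000).astype(np.float32));print(rr,cv2.boxPoints(rr).round(1))
E
```

```text
1239 [0.6205 0.1178] [0.6207 0.1191 0.1093]
(array([ 112,  169, 1002,  333,   79,  509,  199,   60]), array([0.03506237, 0.03842296, 0.04178355, 0.04514415, 0.04850474,
       0.05186533, 0.05522593, 0.05858652, 0.06194711]))
((620.325439453125, 96.4974594116211), (170.17135620117188, 78.360107421875), 83.31846618652344) [[571.5  16.5]
 [649.3   7.4]
 [669.1 176.4]
 [591.3 185.6]]
```

```bash
python3 -m inch '[{"ax":0,"ay":0,"az":0,"dx":-6,"dy":-6,"dz":0,"gripper":100},{"ax":0,"ay":0,"az":0,"dx":0,"dy":0,"dz":40,"gripper":100},{"ax":0,"ay":0,"az":0,"dx":0,"dy":0,"dz":40,"gripper":100},{"ax":0,"ay":0,"az":0,"dx":0,"dy":0,"dz":30,"gripper":100},{"ax":0,"ay":0,"az":0,"dx":0,"dy":0,"dz":20,"gripper":100},{"ax":0,"ay":0,"az":0,"dx":0,"dy":0,"dz":0,"gripper":100}]'; python3 -c "
from h import *
rel([.6195,.1188,.08])
c=snap('side','s1.png')
"
```

```text
time: 3.4
position: [0.6135, 0.1209, 0.0794]
tool_rot: [0.746, 0.666, -0.003, -0.003]
ft_force: [-0.4, -0.3, 0.1]
grip_width: 0.0869
t 3.4 pos [0.6135 0.1209 0.0794] yaw_y -0.114 tilt [-0.0089  0.     -1.    ] w 0.08687846454229958 F [-0.4 -0.3  0.1] q [0.02 0.71 1.54 0.   0.9  0.13]
to target in tool mm [-1.4  6.2 -0.6]
```

View pics/s1.png

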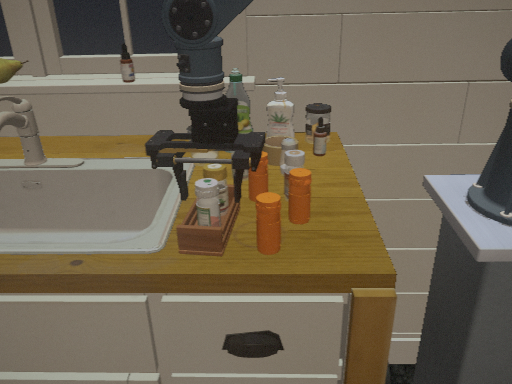

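```bash
python3 -m inch '[{"ax":-0.009,"ay":0,"az":0,"dx":-1,"dy":6,"dz":0,"gripper":100},{"ax":0,"ay":0,"az":0,"dx":0,"dy":0,"dz":0,"gripper":100}]'; python3 -c "
from h import *
rel([.6195,.1188,.08])
"
```

```text
time: 3.65
position: [0.6255, 0.1185, 0.0846]
tool_rot: [0.746, 0.665, 0.005, 0.005]
ft_force: [0.1, -1.0, -0.5]
grip_width: 0.0869
t 3.65 pos [0.6255 0.1185 0.0846] yaw_y -0.1147 tilt [ 0.0138 -0.0011 -0.9999] w 0.08686274147192037 F [ 0.1 -1.  -0.5] q [ 0.01  0.71  1.52 -0.    0.9   0.13]
to target in tool mm [-0.4 -6.   4.5]
```

```bash
python3 -m inch '[{"ax":0,"ay":0,"az":0,"dx":0,"dy":0,"dz":0,"gripper":100},{"ax":0,"ay":0,"az":0,"dx":0,"dy":0,"dz":0,"gripper":100}]'; python3 -c "
from h import *
rel([.6195,.1188,.08])
"
```

```text
time: 3.85
position: [0.6241, 0.1184, 0.0837]
tool_rot: [0.747, 0.665, 0.004, 0.004]
ft_force: [0.4, 0.8, -0.7]
grip_width: 0.0875
t 3.85 pos [0.6241 0.1184 0.0837] yaw_y -0.115 tilt [ 0.0107 -0.001  -0.9999] w 0.08754962453765948 F [ 0.4  0.8 -0.7] q [ 0.01  0.71  1.52 -0.    0.9   0.13]
to target in tool mm [-0.1 -4.6  3.6]
```

```bash
python3 -m inch '[{"ax":0.009,"ay":0,"az":0,"dx":0,"dy":-3,"dz":3,"gripper":100},{"ax":0,"ay":0,"az":0,"dx":0,"dy":0,"dz":0,"gripper":100},{"ax":0,"ay":0,"az":0,"dx":0,"dy":0,"dz":0,"gripper":100},{"ax":0,"ay":0,"az":0,"dx":0,"dy":0,"dz":0,"gripper":100}]'; python3 -c "
from h import *
rel([.6195,.1188,.08])
"
```

```text
time: 4.25
position: [0.6206, 0.1187, 0.0794]
tool_rot: [0.747, 0.665, -0.0, -0.0]
ft_force: [0.6, -0.5, -0.2]
grip_width: 0.0868
t 4.25 pos [0.6206 0.1187 0.0794] yaw_y -0.115 tilt [-2.e-04 -0.e+00 -1.e+00] w 0.08684397876508936 F [ 0.6 -0.5 -0.2] q [ 0.01  0.72  1.53 -0.    0.9   0.13]
to target in tool mm [-0.1 -1.1 -0.6]
```

Vertical and settled. I'll close gently on the white cap.

```bash
python3 -m inch '[{"ax":0,"ay":0,"az":0,"dx":0,"dy":-1,"dz":0,"gripper":60},{"ax":0,"ay":0,"az":0,"dx":0,"dy":0,"dz":0,"gripper":52},{"ax":0,"ay":0,"az":0,"dx":0,"dy":0,"dz":0,"gripper":40},{"ax":0,"ay":0,"az":0,"dx":0,"dy":0,"dz":0,"gripper":30},{"ax":0,"ay":0,"az":0,"dx":0,"dy":0,"dz":0,"gripper":30},{"ax":0,"ay":0,"az":0,"dx":0,"dy":0,"dz":0,"gripper":30},{"ax":0,"ay":0,"az":0,"dx":0,"dy":0,"dz":0,"gripper":30}]' 15; python3 -c "
from h import *
rel([.6195,.1188,.08])
c=snap('side','s2.png')
"
```

```text
time: 4.95
position: [0.6197, 0.1189, 0.0795]
tool_rot: [0.747, 0.665, 0.0, 0.0]
ft_force: [-0.4, 0.1, 0.3]
grip_width: 0.0409
t 4.95 pos [0.6197 0.1189 0.0795] yaw_y -0.115 tilt [ 1.e-04  0.e+00 -1.e+00] w 0.04089831585924995 F [-0.4  0.1  0.3] q [0.01 0.72 1.53 0.   0.9  0.13]
to target in tool mm [-0.1 -0.2 -0.5]
```

View pics/s2.png

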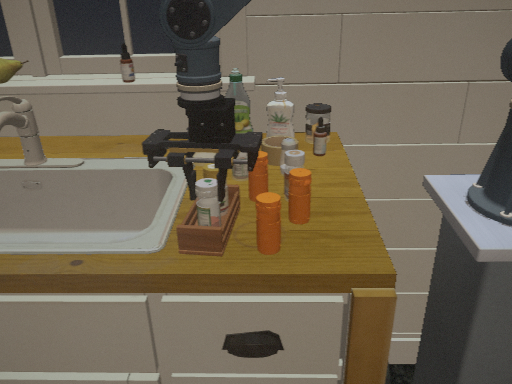

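Holding (40.9 mm). Now ease it up 5 mm, shift +26 mm along the row, 2 mm towards the centreline, and lower.

```bash
python3 -m inch '[{"ax":0,"ay":0,"az":0,"dx":0,"dy":0,"dz":-3,"gripper":30},{"ax":0,"ay":0,"az":0,"dx":0,"dy":0,"dz":-2,"gripper":30},{"ax":0,"ay":0,"az":0,"dx":6,"dy":1,"dz":0,"gripper":30},{"ax":0,"ay":0,"az":0,"dx":8,"dy":1,"dz":0,"gripper":30},{"ax":0,"ay":0,"az":0,"dx":8,"dy":0,"dz":0,"gripper":30},{"ax":0,"ay":0,"az":0,"dx":4,"dy":0,"dz":0,"gripper":30},{"ax":0,"ay":0,"az":0,"dx":0,"dy":0,"dz":0,"gripper":30},{"ax":0,"ay":0,"az":0,"dx":0,"dy":0,"dz":0,"gripper":30}]'; python3 -c "
from h import *
rel([.6195,.1188,.0795])
c=snap('side','s3.png')
"
```

```text
time: 5.8
position: [0.6244, 0.1447, 0.0844]
tool_rot: [0.746, 0.666, -0.0, -0.0]
ft_force: [0.7, 0.2, -1.0]
grip_width: 0.041
t 5.8 pos [0.6244 0.1447 0.0844] yaw_y -0.1143 tilt [-3.e-04 -2.e-04 -1.e+00] w 0.04096120454292004 F [ 0.7  0.2 -1. ] q [ 0.05  0.72  1.5  -0.    0.93  0.17]
to target in tool mm [-26.3  -1.9   4.9]
```

View pics/s3.png

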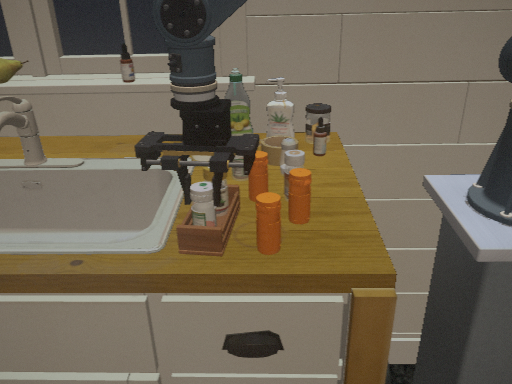

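The white jar (203,200) has moved toward the near end and is upright. Next: lower, release and rise.

```bash
python3 -m inch '[{"ax":0,"ay":0,"az":0,"dx":0,"dy":0,"dz":3,"gripper":30},{"ax":0,"ay":0,"az":0,"dx":0,"dy":0,"dz":2,"gripper":30},{"ax":0,"ay":0,"az":0,"dx":0,"dy":0,"dz":0,"gripper":30},{"ax":0,"ay":0,"az":0,"dx":0,"dy":0,"dz":0,"gripper":52},{"ax":0,"ay":0,"az":0,"dx":0,"dy":0,"dz":0,"gripper":70},{"ax":0,"ay":0,"az":0,"dx":0,"dy":0,"dz":0,"gripper":90},{"ax":0,"ay":0,"az":0,"dx":0,"dy":0,"dz":0,"gripper":100},{"ax":0,"ay":0,"az":0,"dx":0,"dy":0,"dz":0,"gripper":100}]'; python3 -m inch '[{"ax":0,"ay":0,"az":0,"dx":0,"dy":0,"dz":-15,"gripper":100},{"ax":0,"ay":0,"az":0,"dx":0,"dy":0,"dz":-30,"gripper":100},{"ax":0,"ay":0,"az":0,"dx":0,"dy":0,"dz":-40,"gripper":100},{"ax":0,"ay":0,"az":0,"dx":0,"dy":0,"dz":-30,"gripper":100}]'; python3 -c "
from h import *
rel([.576,-.144,.195])
"
```

```text
time: 6.65
position: [0.6246, 0.1445, 0.0795]
tool_rot: [0.747, 0.665, -0.0, 0.0]
ft_force: [0.4, 0.3, 0.4]
grip_width: 0.0694
time: 7.05
position: [0.6254, 0.1446, 0.1979]
tool_rot: [0.747, 0.665, 0.001, 0.001]
ft_force: [1.1, 0.7, 0.1]
grip_width: 0.0865
t 7.05 pos [0.6254 0.1446 0.1979] yaw_y -0.1149 tilt [ 3.1e-03  2.0e-04 -1.0e+00] w 0.08649272843553378 F [1.1 0.7 0.1] q [0.05 0.58 1.42 0.   1.15 0.17]
to target in tool mm [-292.3  -16.     2.7]
```

```bash
python3 -m inch '[{"ax":0,"ay":0,"az":0,"dx":-30,"dy":-2,"dz":0,"gripper":100},{"ax":0,"ay":0,"az":0,"dx":-40,"dy":-2,"dz":0,"gripper":100},{"ax":0,"ay":0,"az":0,"dx":-40,"dy":-2,"dz":0,"gripper":100},{"ax":0,"ay":0,"az":0,"dx":-40,"dy":-2,"dz":0,"gripper":100},{"ax":0,"ay":0,"az":0,"dx":-40,"dy":-2,"dz":0,"gripper":100},{"ax":0,"ay":0,"az":0,"dx":-40,"dy":-2,"dz":0,"gripper":100},{"ax":0,"ay":0,"az":0,"dx":-40,"dy":-2,"dz":0,"gripper":100},{"ax":0,"ay":0,"az":0,"dx":-22,"dy":-2,"dz":0,"gripper":100}]';python3 -m inch '[{"ax":0,"ay":0,"az":0,"dx":0,"dy":0,"dz":0,"gripper":100},{"ax":0,"ay":0,"az":0,"dx":0,"dy":0,"dz":0,"gripper":100},{"ax":0,"ay":0,"az":0,"dx":0,"dy":0,"dz":0,"gripper":100}]'; python3 - <<'E'
from h import *
rel([.576,-.144,.065])
c=snap('wrist','w2.png');np.savez('/tmp/w2.npz',P=cloud(c),img=c['img'])
c=snap('top','t2.png');P=cloud(c);im=c['img'].astype(int)
m=(im[...,0]>110)&(im[...,1]<70)&(abs(P[...,2]-.097)<.008)
q=P[m];print('red',len(q),np.round(cv2.minEnclosingCircle(q[:,:2].astype(np.float32))[0],4),q.mean(0).round(4))
E
```

```text
time: 7.85
position: [0.5751, -0.147, 0.1959]
tool_rot: [0.747, 0.664, 0.0, 0.001]
ft_force: [-0.3, 0.1, 0.1]
grip_width: 0.0867
time: 8.15
position: [0.5753, -0.1427, 0.195]
tool_rot: [0.746, 0.666, 0.0, 0.0]
ft_force: [-0.9, 0.5, 0.7]
grip_width: 0.0872
t 8.15 pos [ 0.5753 -0.1427  0.195 ] yaw_y -0.114 tilt [ 4.e-04  3.e-04 -1.e+00] w 0.08720120532492687 F [-0.9  0.5  0.7] q [-0.43  0.52  1.54  0.    1.08 -0.32]
to target in tool mm [ -1.3   0.8 130. ]
red 0 [0. 0.] [nan nan nan]<stdin>:6: RuntimeWarning: Mean of empty slice.
  ret = um.true_divide(
```

View pics/w2.png

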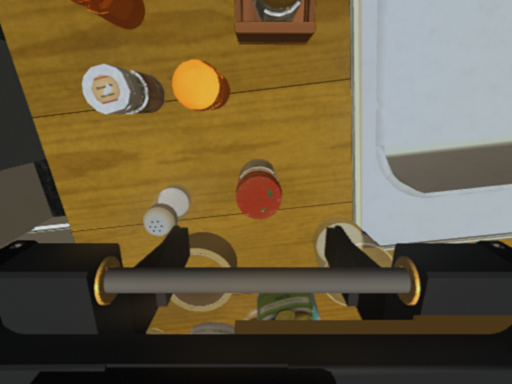

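View pics/t2.png

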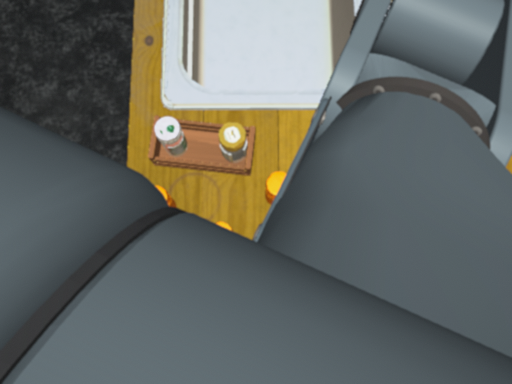

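Wrist view: the red cap is at (259,195) between the jaws; the cup (345,250) and ring are off to the side. The top view shows both caddy jars upright, with white (168,132) shifted. I'll measure both.

```bash
python3 - <<'E'
from h import *
z=np.load('/tmp/w2.npz');P=z['P'];im=z['img'].astype(int)
m=(im[...,0]>90)&(im[...,1]<70)&(P[...,2]>.09)&(P[...,2]<.105);m[:140]=0;m[235:]=0
q=P[m];print('red',len(q),np.round(cv2.minEnclosingCircle(q[:,:2].astype(np.float32)),4) if 0 else cv2.minEnclosingCircle((q[:,:2]*1000).astype(np.float32)),q.mean(0).round(4))
c=snap('top');P=cloud(c)
for n,(u,v) in dict(white=(168,130),yellow=(233,136)).items():
    w=P[v-25:v+26,u-25:u+26].reshape(-1,3);w=w[np.isfinite(w[:,2])];q=w[(w[:,2]>.102)&(w[:,2]<.116)]
    (x,y),r=cv2.minEnclosingCircle((q[:,:2]*1000).astype(np.float32))
    d=np.array([x-618.7,y-94.3]);print(n,x,y,r,'row',d@[.1176,.993],'x',d@[.993,-.1176])
P0=np.load('/tmp/top0.npz')['P']
w=P0[75:150,370:432].reshape(-1,3);w=w[np.isfinite(w[:,2])];print('cup zmax',np.percentile(w[:,2],[50,90,99]),w[w[:,2]>.05].min(0) )
E
```

```text
red 1475 ((576.7252807617188, -145.28875732421875), 22.596271514892578) [ 0.5765 -0.1441  0.0965]
white 623.8080444335938 144.9276580810547 20.688270568847656 row 50.87397049987793 x -0.8815244677734828
yellow 613.1367797851562 39.89856719970703 22.517065048217773 row -54.67485746795654 x 0.8733308239745633
cup zmax [0.01052205 0.0788824  0.09210932] [ 0.60649367 -0.30375721  0.05000393]
```

```bash
python3 -m inch '[{"ax":0,"ay":0,"az":0,"dx":-2,"dy":1,"dz":20,"gripper":100},{"ax":0,"ay":0,"az":0,"dx":0,"dy":0,"dz":35,"gripper":100},{"ax":0,"ay":0,"az":0,"dx":0,"dy":0,"dz":35,"gripper":100},{"ax":0,"ay":0,"az":0,"dx":0,"dy":0,"dz":25,"gripper":100},{"ax":0,"ay":0,"az":0,"dx":0,"dy":0,"dz":14,"gripper":100},{"ax":0,"ay":0,"az":0,"dx":0,"dy":0,"dz":0,"gripper":100},{"ax":0,"ay":0,"az":0,"dx":0,"dy":0,"dz":0,"gripper":100},{"ax":0,"ay":0,"az":0,"dx":0,"dy":0,"dz":0,"gripper":100}]'; python3 -c "
from h import *
rel([.5762,-.1444,.066])
"
```

```text
time: 9.1
position: [0.5772, -0.1462, 0.067]
tool_rot: [0.746, 0.665, 0.001, 0.001]
ft_force: [0.0, -0.6, 0.2]
grip_width: 0.087
t 9.1 pos [ 0.5772 -0.1462  0.067 ] yaw_y -0.1147 tilt [ 0.0028 -0.0013 -1.    ] w 0.08698482259564444 F [ 0.  -0.6  0.2] q [-0.44  0.7   1.63 -0.    0.81 -0.32]
to target in tool mm [ 1.7 -1.2  1. ]
```

```bash
python3 -m inch '[{"ax":0,"ay":0,"az":0,"dx":1.5,"dy":-1,"dz":0,"gripper":75},{"ax":0,"ay":0,"az":0,"dx":0,"dy":0,"dz":0,"gripper":58},{"ax":0,"ay":0,"az":0,"dx":0,"dy":0,"dz":0,"gripper":50},{"ax":0,"ay":0,"az":0,"dx":0,"dy":0,"dz":0,"gripper":40},{"ax":0,"ay":0,"az":0,"dx":0,"dy":0,"dz":0,"gripper":35},{"ax":0,"ay":0,"az":0,"dx":0,"dy":0,"dz":0,"gripper":35},{"ax":0,"ay":0,"az":0,"dx":0,"dy":0,"dz":0,"gripper":35},{"ax":0,"ay":0,"az":0,"dx":0,"dy":0,"dz":0,"gripper":35}]' 20; python3 -c "
from h import *
rel([.5762,-.1444,.066])
c=snap('wrist','w3.png')
"
```

```text
time: 9.9
position: [0.5752, -0.1443, 0.0655]
tool_rot: [0.747, 0.665, 0.0, 0.0]
ft_force: [-0.0, 0.5, -0.6]
grip_width: 0.0447
t 9.9 pos [ 0.5752 -0.1443  0.0655] yaw_y -0.1151 tilt [ 1.e-04 -0.e+00 -1.e+00] w 0.044682678942039485 F [-0.   0.5 -0.6] q [-0.43  0.7   1.64  0.    0.81 -0.32]
to target in tool mm [ 0.1  1.  -0.5]
```

View pics/w3.png

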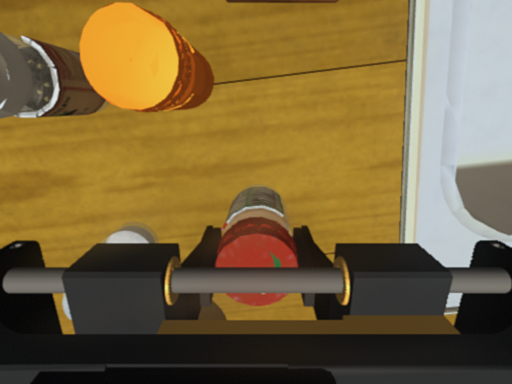

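The red cap (257,260) is held squarely between the pads. Lift by 135 mm.

```bash
python3 -m inch '[{"ax":0,"ay":0,"az":0,"dx":0,"dy":0,"dz":-5,"gripper":35},{"ax":0,"ay":0,"az":0,"dx":0,"dy":0,"dz":-15,"gripper":35},{"ax":0,"ay":0,"az":0,"dx":0,"dy":0,"dz":-25,"gripper":35},{"ax":0,"ay":0,"az":0,"dx":0,"dy":0,"dz":-30,"gripper":35},{"ax":0,"ay":0,"az":0,"dx":0,"dy":0,"dz":-30,"gripper":35},{"ax":0,"ay":0,"az":0,"dx":0,"dy":0,"dz":-20,"gripper":35},{"ax":0,"ay":0,"az":0,"dx":0,"dy":0,"dz":-10,"gripper":35},{"ax":0,"ay":0,"az":0,"dx":0,"dy":0,"dz":0,"gripper":35}]'; python3 -c "
from h import *
rel([.6186,.0934,.2])
"
```

```text
time: 10.75
position: [0.5758, -0.1445, 0.2019]
tool_rot: [0.747, 0.665, 0.001, 0.001]
ft_force: [-0.4, -0.9, -1.6]
grip_width: 0.0452
t 10.75 pos [ 0.5758 -0.1445  0.2019] yaw_y -0.1149 tilt [ 0.0026 -0.0012 -1.    ] w 0.045199804654221035 F [-0.4 -0.9 -1.6] q [-0.43  0.51  1.54  0.    1.09 -0.32]
to target in tool mm [241.3  15.3   1.8]
```

```bash
python3 -m inch '[{"ax":0,"ay":0,"az":0,"dx":20,"dy":2,"dz":0,"gripper":35},{"ax":0,"ay":0,"az":0,"dx":35,"dy":2,"dz":0,"gripper":35},{"ax":0,"ay":0,"az":0,"dx":40,"dy":2,"dz":0,"gripper":35},{"ax":0,"ay":0,"az":0,"dx":40,"dy":3,"dz":0,"gripper":35},{"ax":0,"ay":0,"az":0,"dx":40,"dy":2,"dz":0,"gripper":35},{"ax":0,"ay":0,"az":0,"dx":35,"dy":2,"dz":0,"gripper":35},{"ax":0,"ay":0,"az":0,"dx":21,"dy":2,"dz":0,"gripper":35},{"ax":0,"ay":0,"az":0,"dx":10,"dy":0,"dz":0,"gripper":35}]'; python3 -m inch '[{"ax":0,"ay":0,"az":0,"dx":0,"dy":0,"dz":0,"gripper":35},{"ax":0,"ay":0,"az":0,"dx":0,"dy":0,"dz":0,"gripper":35},{"ax":0,"ay":0,"az":0,"dx":0,"dy":0,"dz":0,"gripper":35}]'; python3 -c "
from h import *
rel([.6186,.0934,.0735])
c=snap('side');a=cv2.resize(c['img'][100:260,130:330],None,fx=3.5,fy=3.5,interpolation=cv2.INTER_CUBIC);cv2.imwrite('pics/s4.png',a[:,:,::-1])
c=snap('wrist','w4.png');np.savez('/tmp/w4.npz',P=cloud(c),img=c['img'])
"
```

```text
time: 11.55
position: [0.6167, 0.0956, 0.1986]
tool_rot: [0.746, 0.666, -0.001, -0.001]
ft_force: [0.4, -0.0, -1.5]
grip_width: 0.0452
time: 11.85
position: [0.6174, 0.092, 0.2001]
tool_rot: [0.747, 0.665, -0.0, -0.0]
ft_force: [-0.3, -0.3, -2.0]
grip_width: 0.0455
t 11.85 pos [0.6174 0.092  0.2001] yaw_y -0.1166 tilt [-9.e-04 -5.e-04 -1.e+00] w 0.04545670766116739 F [-0.3 -0.3 -2. ] q [-0.03  0.55  1.46 -0.    1.13  0.09]
to target in tool mm [  1.6   1.1 126.6]
```

View pics/s4.png

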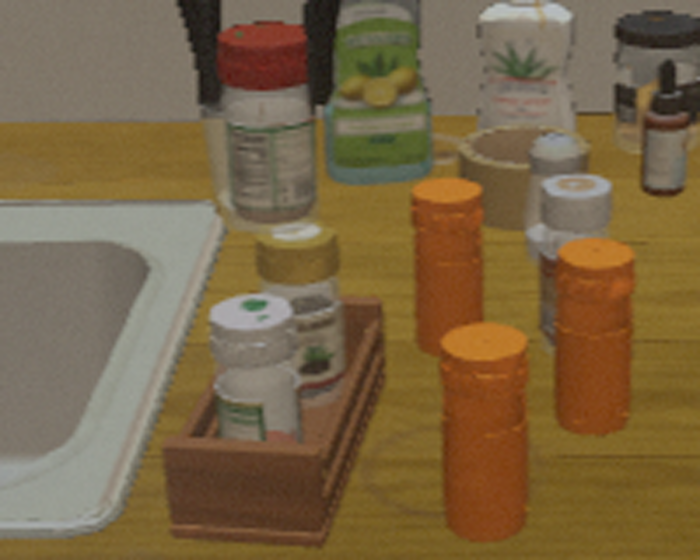

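View pics/w4.png

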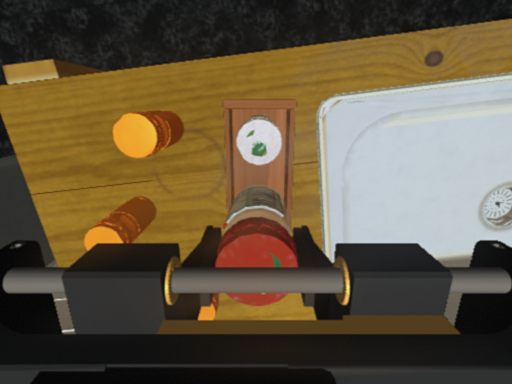

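Side view: red jar (265,120 in the crop) hangs upright; white (250,370) and yellow (300,310) stand upright with the gap between them. I'll centre it and descend slowly.

```bash
python3 -m inch '[{"ax":0,"ay":0,"az":0,"dx":1.5,"dy":1,"dz":0,"gripper":35},{"ax":0,"ay":0,"az":0,"dx":0,"dy":0,"dz":10,"gripper":35},{"ax":0,"ay":0,"az":0,"dx":0,"dy":0,"dz":10,"gripper":35},{"ax":0,"ay":0,"az":0,"dx":0,"dy":0,"dz":5,"gripper":35},{"ax":0,"ay":0,"az":0,"dx":0,"dy":0,"dz":0,"gripper":35},{"ax":0,"ay":0,"az":0,"dx":0,"dy":0,"dz":0,"gripper":35}]'; python3 -c "
from h import *
rel([.6186,.0934,.0735])
"
```

```text
time: 12.55
position: [0.6187, 0.0949, 0.1751]
tool_rot: [0.747, 0.665, -0.0, -0.0]
ft_force: [-0.3, 0.5, -0.9]
grip_width: 0.0451
t 12.55 pos [0.6187 0.0949 0.1751] yaw_y -0.1149 tilt [-6.e-04  0.e+00 -1.e+00] w 0.04513484324394527 F [-0.3  0.5 -0.9] q [-0.03  0.58  1.48  0.    1.08  0.09]
to target in tool mm [-1.500e+00  1.000e-01  1.016e+02]
```

```bash
python3 -m inch '[{"ax":0,"ay":0,"az":0,"dx":-1,"dy":0,"dz":10,"gripper":35},{"ax":0,"ay":0,"az":0,"dx":0,"dy":0,"dz":12,"gripper":35},{"ax":0,"ay":0,"az":0,"dx":0,"dy":0,"dz":12,"gripper":35},{"ax":0,"ay":0,"az":0,"dx":0,"dy":0,"dz":12,"gripper":35},{"ax":0,"ay":0,"az":0,"dx":0,"dy":0,"dz":9,"gripper":35},{"ax":0,"ay":0,"az":0,"dx":0,"dy":0,"dz":0,"gripper":35},{"ax":0,"ay":0,"az":0,"dx":0,"dy":0,"dz":0,"gripper":35}]'; python3 -c "
from h import *
rel([.6186,.0934,.0735])
c=snap('side');a=cv2.resize(c['img'][100:260,130:330],None,fx=3.5,fy=3.5,interpolation=cv2.INTER_CUBIC);cv2.imwrite('pics/s5.png',a[:,:,::-1])
"
```

```text
time: 13.25
position: [0.6187, 0.0938, 0.1202]
tool_rot: [0.747, 0.665, -0.0, -0.0]
ft_force: [0.3, -0.7, -0.5]
grip_width: 0.045
t 13.25 pos [0.6187 0.0938 0.1202] yaw_y -0.1149 tilt [-5.e-04  0.e+00 -1.e+00] w 0.04495640874917671 F [ 0.3 -0.7 -0.5] q [-0.03  0.65  1.52  0.    0.97  0.09]
to target in tool mm [-0.4 -0.  46.7]
```

View pics/s5.png

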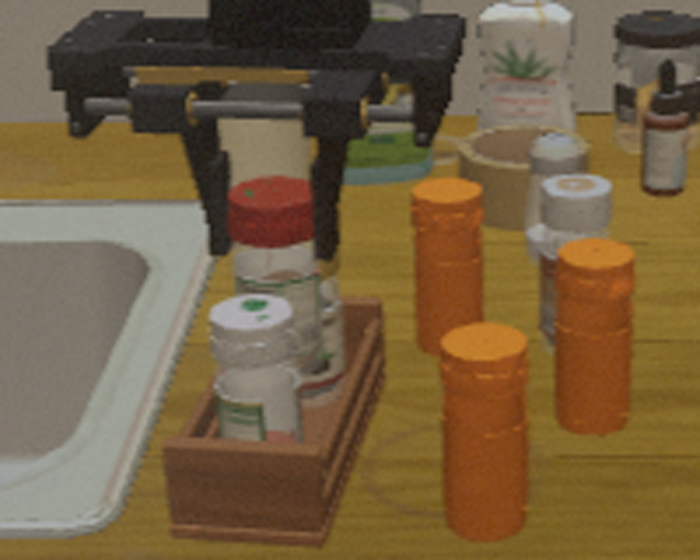

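The red jar (275,270) is between white (250,370) and yellow, and all three are upright. Continue to about 2 mm above the floor.

```bash
python3 -m inch '[{"ax":0,"ay":0,"az":0,"dx":0,"dy":0,"dz":10,"gripper":35},{"ax":0,"ay":0,"az":0,"dx":0,"dy":0,"dz":10,"gripper":35},{"ax":0,"ay":0,"az":0,"dx":0,"dy":0,"dz":10,"gripper":35},{"ax":0,"ay":0,"az":0,"dx":0,"dy":0,"dz":9,"gripper":35},{"ax":0,"ay":0,"az":0,"dx":0,"dy":0,"dz":5,"gripper":35},{"ax":0,"ay":0,"az":0,"dx":0,"dy":0,"dz":0,"gripper":35},{"ax":0,"ay":0,"az":0,"dx":0,"dy":0,"dz":0,"gripper":35}]'; python3 -c "
from h import *
rel([.6186,.0934,.0735])
"
```

```text
time: 14.0
position: [0.6188, 0.0938, 0.0764]
tool_rot: [0.747, 0.665, -0.0, -0.0]
ft_force: [0.2, 0.7, -0.4]
grip_width: 0.0449
t 14.0 pos [0.6188 0.0938 0.0764] yaw_y -0.115 tilt [-0.  0. -1.] w 0.044901692438686316 F [ 0.2  0.7 -0.4] q [-0.03  0.71  1.54  0.    0.88  0.09]
to target in tool mm [-0.4 -0.2  2.9]
```

```bash
python3 -m inch '[{"ax":0,"ay":0,"az":0,"dx":0,"dy":0,"dz":1.5,"gripper":35},{"ax":0,"ay":0,"az":0,"dx":0,"dy":0,"dz":1,"gripper":35},{"ax":0,"ay":0,"az":0,"dx":0,"dy":0,"dz":0.5,"gripper":35},{"ax":0,"ay":0,"az":0,"dx":0,"dy":0,"dz":0,"gripper":35}]'; python3 -c "
from h import *
rel([.6186,.0934,.0735])
"
```

```text
time: 14.4
position: [0.6188, 0.0938, 0.0736]
tool_rot: [0.747, 0.665, 0.0, 0.0]
ft_force: [0.5, 0.5, -0.0]
grip_width: 0.0448
t 14.4 pos [0.6188 0.0938 0.0736] yaw_y -0.115 tilt [ 2.e-04 -0.e+00 -1.e+00] w 0.04482426960207541 F [ 0.5  0.5 -0. ] q [-0.03  0.72  1.54  0.    0.88  0.09]
to target in tool mm [-0.4 -0.1  0.1]
```

```bash
python3 -m inch '[{"ax":0,"ay":0,"az":0,"dx":0,"dy":0,"dz":0.5,"gripper":35},{"ax":0,"ay":0,"az":0,"dx":0,"dy":0,"dz":0,"gripper":35}]'; python3 -m inch '[{"ax":0,"ay":0,"az":0,"dx":0,"dy":0,"dz":0.5,"gripper":35},{"ax":0,"ay":0,"az":0,"dx":0,"dy":0,"dz":0,"gripper":35}]'
```

```text
time: 14.6
position: [0.6189, 0.0938, 0.0734]
tool_rot: [0.747, 0.665, 0.0, 0.0]
ft_force: [-0.3, -0.1, 2.3]
grip_width: 0.0455
time: 14.8
position: [0.619, 0.0938, 0.0734]
tool_rot: [0.747, 0.665, 0.0, 0.0]
ft_force: [-0.7, -0.0, 4.5]
grip_width: 0.0451
```

Floor contact (Fz +4.5 N and z no longer dropping). Release gradually, then rise.

```bash
python3 -m inch '[{"ax":0,"ay":0,"az":0,"dx":0,"dy":0,"dz":-0.7,"gripper":35},{"ax":0,"ay":0,"az":0,"dx":0,"dy":0,"dz":0,"gripper":56},{"ax":0,"ay":0,"az":0,"dx":0,"dy":0,"dz":0,"gripper":65},{"ax":0,"ay":0,"az":0,"dx":0,"dy":0,"dz":0,"gripper":80},{"ax":0,"ay":0,"az":0,"dx":0,"dy":0,"dz":0,"gripper":100},{"ax":0,"ay":0,"az":0,"dx":0,"dy":0,"dz":0,"gripper":100},{"ax":0,"ay":0,"az":0,"dx":0,"dy":0,"dz":0,"gripper":100},{"ax":0,"ay":0,"az":0,"dx":0,"dy":0,"dz":0,"gripper":100}]';  python3 -m inch '[{"ax":0,"ay":0,"az":0,"dx":0,"dy":0,"dz":-10,"gripper":100},{"ax":0,"ay":0,"az":0,"dx":0,"dy":0,"dz":-20,"gripper":100},{"ax":0,"ay":0,"az":0,"dx":0,"dy":0,"dz":-30,"gripper":100},{"ax":0,"ay":0,"az":0,"dx":0,"dy":0,"dz":-40,"gripper":100},{"ax":0,"ay":0,"az":0,"dx":0,"dy":0,"dz":-40,"gripper":100}]'; python3 -m inch '[{"ax":0,"ay":0,"az":0,"dx":-30,"dy":0,"dz":0,"gripper":100},{"ax":0,"ay":0,"az":0,"dx":-40,"dy":0,"dz":0,"gripper":100},{"ax":0,"ay":0,"az":0,"dx":-45,"dy":0,"dz":0,"gripper":100},{"ax":0,"ay":0,"az":0,"dx":-45,"dy":0,"dz":0,"gripper":100},{"ax":0,"ay":0,"az":0,"dx":-45,"dy":0,"dz":0,"gripper":100},{"ax":0,"ay":0,"az":0,"dx":-25,"dy":0,"dz":0,"gripper":100},{"ax":0,"ay":0,"az":0,"dx":0,"dy":0,"dz":0,"gripper":100},{"ax":0,"ay":0,"az":0,"dx":0,"dy":0,"dz":0,"gripper":100}]'; python3 - <<'E'
from h import *
rel([.6186,.0934,.0735])
c=snap('side');a=cv2.resize(c['img'][100:260,130:330],None,fx=3.5,fy=3.5,interpolation=cv2.INTER_CUBIC);cv2.imwrite('pics/s6.png',a[:,:,::-1])
c=snap('top','t6.png');P=cloud(c)
w=P[100:185,135:265].reshape(-1,3);w=w[np.isfinite(w[:,2])];q=w[(w[:,2]>.1)&(w[:,2]<.12)]
d=q[:,:2]*1000-[618.7,94.3];r=d@[.1176,.993]
for a,b in [(-79,-30),(-25,24),(29,75)]:
    s=(r>a)&(r<b);(x,y),R_=cv2.minEnclosingCircle(np.c_[r[s],d[s]@[.993,-.1176]].astype(np.float32));print(s.sum(),'row',round(x,1),'x',round(y,1),'r',round(R_,1),'z',np.median(q[s,2]).round(4),np.polyfit(r[s],q[s,2]*1000,1)[0].round(3))
E
```

```text
time: 15.6
position: [0.6187, 0.0938, 0.0732]
tool_rot: [0.747, 0.665, -0.0, -0.0]
ft_force: [0.1, 0.7, 1.1]
grip_width: 0.0847
time: 16.1
position: [0.6183, 0.0938, 0.215]
tool_rot: [0.747, 0.665, -0.0, -0.0]
ft_force: [1.0, 0.6, -0.3]
grip_width: 0.0871
time: 16.9
position: [0.5922, -0.1349, 0.2137]
tool_rot: [0.747, 0.665, 0.0, -0.0]
ft_force: [0.4, 0.6, -0.5]
grip_width: 0.0869
t 16.9 pos [ 0.5922 -0.1349  0.2137] yaw_y -0.1166 tilt [ 4.e-04  5.e-04 -1.e+00] w 0.086893851049521 F [ 0.4  0.6 -0.5] q [-0.41  0.51  1.49  0.    1.14 -0.29]
to target in tool mm [229.8  -0.4 140.4]
575 row -55.0 x 1.0 r 22.5 z 0.1072 0.022
595 row -0.5 x 0.3 r 23.0 z 0.105 0.004
518 row 50.7 x -0.7 r 21.2 z 0.11 0.036
```

View pics/s6.png

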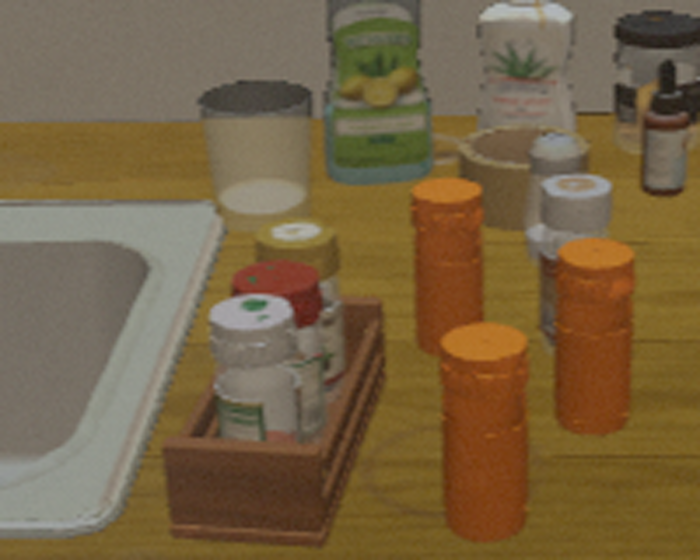

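View pics/t6.png

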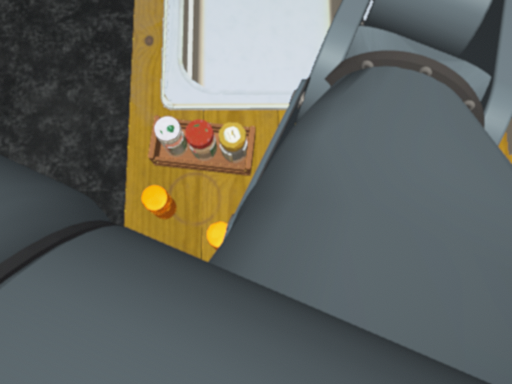

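Top view: the white (168,132), red (200,138) and yellow (232,140) caps stand in line in the caddy, level and at the right heights. The arm is clear, so I'm handing in.

```bash
python3 -c "
from rig import robot
print(robot.hand_in())"
```

```text
the job is handed in; nothing more can be done
None
```

The red-capped jar now stands upright on the caddy floor, in line between the white and yellow jars, and I handed the job in at about 17 s.

- **What I did:** I gripped the white jar by its cap, eased it up 5 mm, moved it 26 mm along the row towards the +y end, and set it down. I then lowered the red jar into the widened gap until it touched the floor (about 4.5 N), released it and moved the arm clear. The yellow jar was not touched.
- **Last checks:** In the caddy's row axis, measured from its centre, the yellow, red and white jars are at −55.0, −0.5 and +50.7 mm, all within 1 mm of the centreline. Cap tops read 107, 105 and 110 mm, which matches jars standing on the 8 mm floor, and the caps are level to within about 2°.
- **What disagreed:** Only small things did. The first descent overshot sideways by about 6 mm, and I let it settle before gripping. The top and wrist cameras differed by about 2 mm on positions.

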